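# Put the muddled counter display back in order

## Robot

A 6-joint arm with a two-finger parallel gripper is mounted at the origin on a cart in front of the work surface, level with it; the furniture and walls round the work are solid. World frame = base frame: x ahead of the robot, y to its left, z up, the work surface at z = 0. Lengths are in m, angles in degrees, forces in N, time in s.
With the tool pointing down it reaches from about 0.375 to 0.975 m from the base axis. Payload 3.8 kg.
Tool frame: the origin (TCP) lies midway between the tips of the shut fingers; the grasp point (between the pads) lies grip_depth behind it (grip_depth is the distance from the TCP to the grasp point, in m); z points along the fingers, y is the line along which they close (so a half turn about z gives the same grasp; the last joint's range is limited). The gripper opens to 88 mm and grips with 3 to 60 N. Pads are 18 mm wide; open, the fingers measure 123 mm over their backs; the gripper's body (75 mm by 187 mm) begins 45 mm behind the grasp point.
Start: joints at [-71.442, 15.12, 91.902, -0, 72.978, -2.114], TCP at [0.238, -0.632, 0.239] pointing down, gripper open.
Joint ranges: [-150.88, 150.88], [-54.13, 125.18], [17.81, 147.31], [-75.09, 255.09], [0, 152.58], [-146.25, 146.25]. Speed limits (degrees/s): [147.25, 147.25, 180, 180, 180, 180].

## Interface

Orientations are given as a 3x3 rotation matrix whose columns are the frame's x, y, z axes.
In Python, from rig import * gives the robot as it stands.
- The arm moves only by the shell command python3 -m creep 'ROWS' [FORCE]. ROWS is JSON, a list of rows, each a list of 3 entries, a list of its own where there are three numbers: the shift along the tool's x, y, z as a fraction of full scale, then the turn, a rotation vector about the tool's x, y, z as a fraction of full scale, then the finger opening in mm, from 0 to 88.1. In form: [[[x, y, z], [rx, ry, rz], claw], ...]. A call has 1 to 10 rows; each row is the pose to reach, as a shift and turn from the pose commanded when the call began, along the tool's axes at that moment, turning the shorter way round; what a row does not reach only later rows make up. Full scale, the value 1, is 30 cm for a shift and 360 degrees for a turn. A row lasts 1/8 s, in which the tool goes at most 62.5 mm and 10.7 degrees, less where a joint would pass 70% of its speed; a pose out of reach is approached as far as the arm can. A call with a number of a shift or a turn outside -1 to 1 is refused whole. A call with a gripper value outside its range is refused whole. The fingers move at their own pace and stop on an object; FORCE is the grip in N (left out, the last holds). Time passes only in rows, so rows that repeat a pose let the fingers close. It gives the time, the measured TCP pose, the force, the opening and the grip force at its end, in the units of the state.
- read_state(): the state, without advancing time (a new reading comes with each control period).
- capture(name): name is "scene" or "side" or "wrist"; returns (picture, depth): 480x640x3 uint8, red, green, blue; 480x640 float32, m along the optical axis (not along the pixel's ray), 0 where there is no reading.
- camera_info(name): a dict with "fx", "fy", "cx", "cy" (pixels), "rvec" (rotation vector, rad) and "tvec" (3), from world to camera coordinates, as OpenCV has them; the wrist camera has in their place "T_tool_cam" (4x4, takes a point from camera to tool coordinates, whose origin is the TCP and whose axes are the flange's). Camera axes: x right, y down, z forward; pixel columns grow to the right and rows downward; lengths in m; the calibration is good to about 2 mm. A picture is of the moment at which its call begins: read the wrist's pose just before it. camera_info takes no time and is no camera call.
- job_done(): hands the job in; it is judged then, once.
The state is a dict: "time_s": time; "joint_pos": joint angles; "joint_vel": joint speeds; "tau": joint torques, N m; "tcp_pos": TCP position; "tool_rot": TCP orientation; "ft_force": force on the tool from outside, world axes, zero at the start; "ft_torque": the same for the moment, N m; "opening": opening from 0.0 (shut) to 1.0 (fully open); "grip_force": force on a finger pad.
Only numpy, scipy, OpenCV 4.12 (cv2) and the standard library are available. Lean on these libraries where they do the work, as an engineer would, in place of code of your own. Each camera call takes 0.05 s, during which the arm holds its last target. There are 200 camera calls.

## Task

The display on the counter has been muddled: put the teal cocoa tin on the teal coaster, the dish of beans on the dark brown one, the pink ribbon spool on the pink one and the brass bell on the yellow one, each standing upright in the middle of its coaster. The grey coaster is free for parking something on the way; only one thing fits on a coaster. Do not spill the beans, and leave the cup of chocolate where it stands.

Things in the scene. Friction and masses are not known exactly. Their poses are not given: they have to be found in the camera images.
- tin_center (a point): cocoa tin, teal round the sides with a gold lid, upright cylinder 62 mm across and 75 mm high; this point is its centre, half-way up; z is up when it stands. It starts on the pink or the yellow coaster
- dish_center (a point): round white ramekin full of roasted beans, 68 mm across at the rim and 42 mm high (grasp it round the outside); this point is its centre, half-way up. It starts on the pink or the yellow coaster
- spool_center (a point): ribbon spool lying flat, kraft-brown flanges with pink ribbon, 61 mm across and 20 mm high; this point is its centre, half-way up. It starts on the teal or the brown coaster
- bell_center (a point): counter bell, brass-coloured dome on a round black foot, 64 mm across and 47 mm high over its push pin (the foot is the lowest 9 mm and 64 mm across, the dome is 62 mm across and ends 36 mm up); this point is on its axis, 23.5 mm above its underside. It starts on the teal or the brown coaster
- cup_center (a point): bystander: white tasting cup full of chocolate, standing on the counter itself, 60 mm across with an ear that reaches 47 mm from this point, 52 mm high; this point is the middle of its bowl, half-way up. Somewhere among the coasters; to be left alone. Cup and coasters stand at least 0.12 m apart, centre to centre
- teal_coaster_top (a point): round display coaster with teal (blue-green) felt in a light wooden rim, 100 mm across and 8 mm high, flat, fixed to the counter; this point: the centre of its top; home of the teal cocoa tin
- brown_coaster_top (a point): round display coaster with dark brown felt in a light wooden rim, 100 mm across and 8 mm high, flat, fixed to the counter; this point: the centre of its top; home of the dish of beans
- pink_coaster_top (a point): round display coaster with pink felt in a light wooden rim, 100 mm across and 8 mm high, flat, fixed to the counter; this point: the centre of its top; home of the pink ribbon spool. Behind all the places round wooden signs lean over the counter from x = 0.70 on (0.63 left of y = 0.2), 0.06 to 0.26 m up: keep the hand clear of them
- yellow_coaster_top (a point): round display coaster with yellow felt in a light wooden rim, 100 mm across and 8 mm high, flat, fixed to the counter; this point: the centre of its top; home of the brass bell. On the right of all the places stands a copper pot, about 0.1 m in radius and 0.28 m high, at x = 0.57, y = -0.54
- grey_coaster_top (a point): round display coaster with grey felt in a light wooden rim, 100 mm across and 8 mm high, flat, fixed to the counter; this point: the centre of its top; empty at the start, the spare place to park something on the way. Between the one place on the left (y above 0.3) and those on the right (y below 0) an open walnut box (x 0.40 to 0.66, y -0.02 to 0.28) with a raised lid reaches 0.23 m up: carry over it
There are look-alikes about, which are no part of the job. What is shaped like the part that bears dish_center but red is not meant.

How it is judged:
By the outcome, as a careful person would: the job done as asked, in the order asked, and still so for the second after the job is handed in, with the robot touching nothing.
It also fails if it takes over 152 s, if anything falls off the work surface, if the arm or the gripper's body presses on something with over 40 N, if the wrist force passes 120 N, or if a joint passes its speed limit or range.

## Working session

There is one attempt and no reset: what is moved stays moved. The work goes in short steps, Python scripts to look and compute and a shell command to move; the robot and the scene stay as the last step left them, time stands still between calls to the robot, and variables do not carry over. Pictures are saved under pics/ and viewed, at most 16 in all, crops included, and the job is handed in when it is done.

```bash
ls; mkdir -p pics; python3 - <<'E'
from rig import *
import cv2,json
s=read_state();print(s)
for n in("scene","side","wrist"):
    print(n,camera_info(n))
for n in("scene","side"):
    p,d=capture(n);cv2.imwrite(f"pics/{n}0.png",p[...,::-1])
    import numpy as np;np.save(n+"_d",d);np.save(n+"_p",p)
E
```

```text
pics
{'time_s': 0.0, 'joint_pos': array([-7.14448661e+01,  1.51690826e+01,  9.19813425e+01, -1.66443682e-03,
        7.29752050e+01, -2.11349909e+00]), 'joint_vel': array([-0.04760396, -0.07149009,  0.04323821, -0.06732076, -0.0194017 ,
       -0.00803739]), 'tau': array([ 2.55459440e-06, -5.02123582e+01, -3.56876922e+01,  7.26866070e-02,
        2.93313246e-02, -1.89148914e-04]), 'tcp_pos': array([ 0.2380236 , -0.63089041,  0.23738804]), 'tool_rot': array([[ 9.35634409e-01,  3.52969868e-01, -7.24074034e-04],
       [ 3.52970607e-01, -9.35632121e-01,  2.06983959e-03],
       [ 5.31240829e-05, -2.19218999e-03, -9.99997596e-01]]), 'ft_force': array([-0.11631008,  0.45108483,  1.17666449]), 'ft_torque': array([ 0.00089303,  0.01993086, -0.01962724]), 'grip_force': 0.0, 'opening': 0.9987517697802086}
scene {'fx': 549.3294713412291, 'fy': 549.3294713412291, 'cx': 324.12389764031826, 'cy': 246.8014861803546, 'rvec': array([ 1.13120807, -2.33999063,  0.98506132]), 'tvec': array([0.34814315, 0.37466109, 1.33055828])}
side {'fx': 610.3053534865804, 'fy': 610.3053534865804, 'cx': 317.111998988568, 'cy': 242.44670202342277, 'rvec': array([ 0.29431646, -2.70371839,  1.40347431]), 'tvec': array([0.55388939, 0.13630419, 1.46188618])}
wrist {'fx': 382.75687118970325, 'fy': 382.75687118970325, 'cx': 324.83417653890973, 'cy': 243.13828844074376, 'T_tool_cam': array([[-1.35662727e-03, -9.46364768e-01, -3.23097332e-01,
         8.54124952e-02],
       [ 9.99998815e-01, -1.04883832e-03, -1.12672560e-03,
        -2.01294908e-04],
       [ 7.27416545e-04, -3.23098478e-01,  9.46365069e-01,
        -1.46706757e-01],
       [ 0.00000000e+00,  0.00000000e+00,  0.00000000e+00,
         1.00000000e+00]])}
```

View pics/scene0.png

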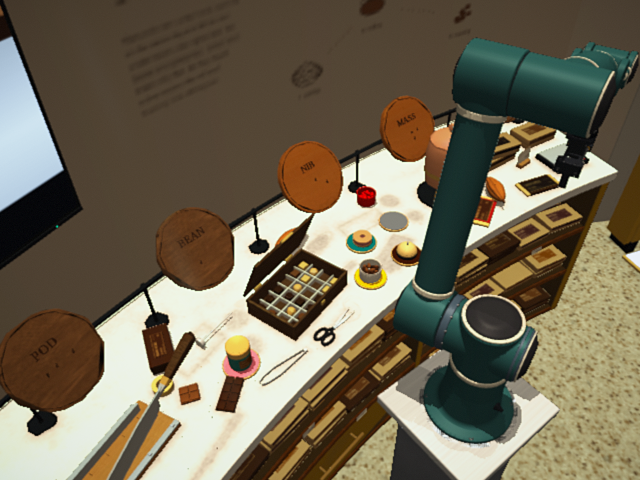

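View pics/side0.png

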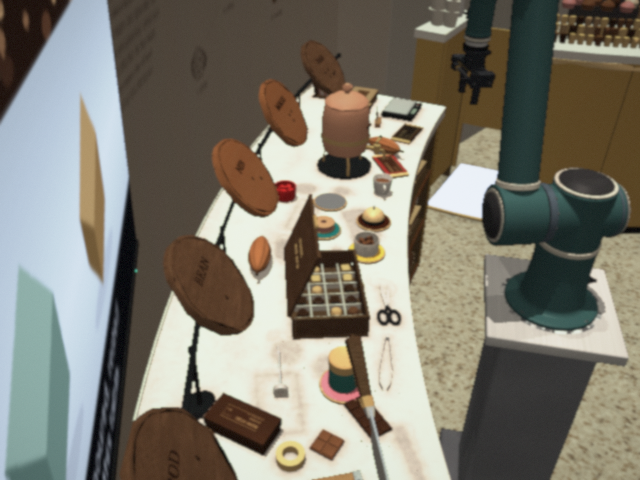

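```bash
python3 -c "
import rig;print([x for x in dir(rig) if x[0]!='_'])
print({k:getattr(rig,k) for k in dir(rig) if 'depth' in k})"
```

```text
['Unreachable', 'camera_info', 'capture', 'grip_depth', 'job_done', 'read_state']
{'grip_depth': 0.0187}
```

The scene view shows the tin on pink (240,355), the dish on yellow (370,274), the spool on teal (361,241), the bell on brown (407,253) and grey empty (393,220). The red decoy dish is at (367,196). In the side view the cup is at (382,186), at the far right.

```bash
cat > h.py <<'E'
from rig import *
import cv2, numpy as np
def cam(n,s=None):
    c=camera_info(n); K=np.array([[c['fx'],0,c['cx']],[0,c['fy'],c['cy']],[0,0,1]])
    if n=='wrist':
        T=np.eye(4);T[:3,:3]=s['tool_rot'];T[:3,3]=s['tcp_pos'];M=T@c['T_tool_cam']
        return K,M[:3,:3],M[:3,3]
    R=cv2.Rodrigues(c['rvec'])[0]; return K,R.T,-R.T@c['tvec']
def cast(C,uv,z):
    K,R,o=C; d=R@np.linalg.solve(K,np.array([uv[0],uv[1],1.])); return o+d*(z-o[2])/d[2]
def proj(C,P):
    K,R,o=C; p=K@(R.T@(np.asarray(P)-o)); return p[:2]/p[2]
def go(P,rz=0.):
    """full-scale shift in tool axes to bring TCP to P"""
    s=read_state(); return (s['tool_rot'].T@(np.asarray(P)-s['tcp_pos'])/.3).round(3)
E
python3 - <<'E'
from h import *
A=cam('scene');B=cam('side')
for n,c,uv in [('teal',A,(361,241)),('brown',A,(406,254)),('yellow',A,(370,275)),('grey',A,(393,221)),('pink',A,(241,363)),('tealS',B,(324,226)),('brownS',B,(373,219)),('yellowS',B,(367,250)),('greyS',B,(331,203)),('pinkS',B,(343,386))]: print(n,cast(c,uv,.008).round(3))
print('cup',cast(B,(382,179),.052).round(3),'dec',cast(B,(286,190),.02).round(3))
E
```

```text
teal [ 0.587 -0.164  0.008]
brown [ 0.456 -0.233  0.008]
yellow [ 0.459 -0.089  0.008]
grey [ 0.594 -0.308  0.008]
pink [0.434 0.374 0.008]
tealS [ 0.584 -0.174  0.008]
brownS [ 0.456 -0.241  0.008]
yellowS [ 0.451 -0.089  0.008]
greyS [ 0.588 -0.298  0.008]
pinkS [0.433 0.382 0.008]
cup [ 0.453 -0.398  0.052] dec [ 0.729 -0.321  0.02 ]
```

```bash
python3 - <<'E'
from h import *
K,R,o=cam('scene');d=np.load('scene_d.npy')
v,u=np.mgrid[:480,:640];P=np.stack([(u-K[0,2])/K[0,0]*d,(v-K[1,2])/K[1,1]*d,d],-1)@R.T+o
P=P[d>0]
for x0,x1,y0,y1 in [(.36,.48,-.04,.03),(.48,.56,-.04,.03),(.56,.62,-.04,.03),(.62,.68,-.04,.03),(.38,.5,.22,.3),(.5,.6,.22,.3)]:
    m=(P[:,0]>x0)&(P[:,0]<x1)&(P[:,1]>y0)&(P[:,1]<y1);print(x0,x1,y0,y1,np.percentile(P[m,2],[50,95,99]).round(3),m.sum())
s=read_state();print(go((.55,-.2,.32)))
E
python3 -m creep '[[[0.2,0,-0.2],[0.02,0,0.03],88],[[0.4,-0.1,-0.3],[0,0,0.05],88],[[0.6,-0.2,-0.3],[0,0,0.08],88],[[0.8,-0.3,-0.3],[0,0,0.114],88],[[1,-0.4,-0.3],[0,0,0.114],88],[[1,-0.5,-0.3],[0,0,0.114],88]]'
```

```text
0.36 0.48 -0.04 0.03 [-0.199  0.024  0.059] 2088
0.48 0.56 -0.04 0.03 [0.029 0.06  0.065] 404
0.56 0.62 -0.04 0.03 [0.039 0.22  0.225] 279
0.62 0.68 -0.04 0.03 [-0.     0.047  0.116] 109
0.38 0.5 0.22 0.3 [0.002 0.057 0.062] 1383
0.5 0.6 0.22 0.3 [0.03  0.207 0.224] 1206
[ 1.48  -0.978 -0.273]
time_s: 0.85
tcp_pos: [0.4674, -0.3845, 0.3278]
tool_rot: [[0.938, -0.348, -0.0], [-0.348, -0.938, 0.001], [-0.0, -0.001, -1.0]]
ft_force: [-0.3, 1.1, -0.6]
opening: 0.999
grip_force: 0.0
```

```bash
python3 -m creep '[[[0.02,-0.2,0],[0,0,0],88],[[0.03,-0.4,0.02],[0,0,0],88],[[0.05,-0.6,0.02],[0,0,0],88],[[0.05,-0.67,0.02],[0,0,0],88],[[0.05,-0.67,0.02],[0,0,0],88]]'
python3 - <<'E'
from h import *
s=read_state();p,d=capture('wrist');np.savez('w1.npz',p=p,d=d,R=s['tool_rot'],t=s['tcp_pos']);cv2.imwrite('pics/w1.png',p[...,::-1]);print(s['tcp_pos'],s['joint_vel'].round(1))
E
```

```text
time_s: 1.48
tcp_pos: [0.5498, -0.2021, 0.3224]
tool_rot: [[0.938, -0.346, -0.001], [-0.346, -0.938, -0.0], [-0.001, 0.001, -1.0]]
ft_force: [0.0, -0.2, 0.7]
opening: 1.003
grip_force: 0.0
[ 0.54984381 -0.20213699  0.32236656] [-2.5  0.  -0.2 -1.2 -0.  -0.6]
```

View pics/w1.png

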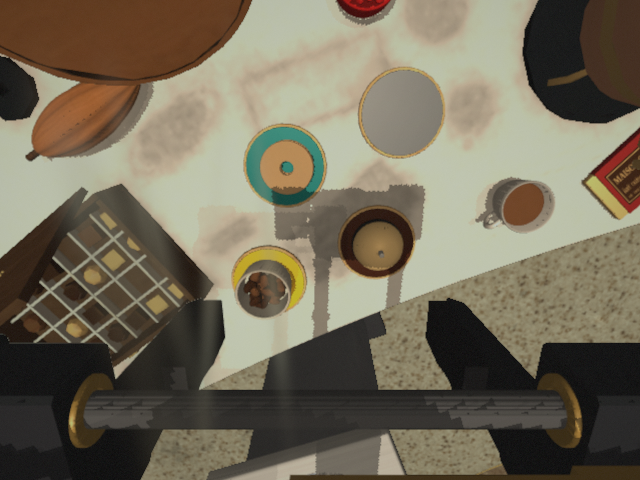

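The wrist view shows grey (401,112), teal with the spool (285,165), brown with the bell (377,243, pin at 381,253), yellow with the dish (264,288) and the cup (523,205). The red decoy is at the top edge.

```bash
cat >> h.py <<'E'
from scipy.optimize import least_squares
def circ(C,mask,z,near,win=90,r=None):
    """fit circle (world, plane z) to hull of mask's blob near a pixel"""
    m=np.zeros_like(mask,np.uint8); x,y=map(int,near)
    a,b=max(y-win,0),max(x-win,0); m[a:y+win,b:x+win]=mask[a:y+win,b:x+win]
    m=cv2.morphologyEx(m,cv2.MORPH_OPEN,np.ones((3,3),np.uint8))
    cs=cv2.findContours(m,cv2.RETR_EXTERNAL,cv2.CHAIN_APPROX_NONE)[0]
    c=max(cs,key=cv2.contourArea)[:,0]
    Q=np.array([cast(C,q,z)[:2] for q in c])
    g=[*Q.mean(0),r or .04]
    f=lambda p:np.hypot(*(Q-p[:2]).T)-(r or p[2])
    s=least_squares(f,g,loss='cauchy',f_scale=.001)
    return s.x.round(4), np.median(abs(s.fun)).round(4), len(c)
E
cat > m1.py <<'E'
from h import *
w=np.load('w1.npz');C=cam('wrist',dict(tool_rot=w['R'],tcp_pos=w['t']))
p=w['p'];H=cv2.cvtColor(p,cv2.COLOR_RGB2HSV);h,s,v=[H[...,i].astype(int) for i in range(3)]
for n,uv in dict(grey=(401,112),teal=(255,165),kraft=(300,160),brown=(352,235),brownR=(376,207),bell=(370,240),yellow=(285,265),dish=(264,265),wood=(285,124)).items(): print(n,H[uv[1],uv[0]])
E
python3 m1.py
```

```text
grey [ 22  33 139]
teal [ 82 119 131]
kraft [ 16 134 184]
brown [  6 141  38]
brownR [ 16 134 122]
bell [ 17 127 135]
yellow [ 24 197 173]
dish [ 18  61 109]
wood [ 17 137 156]
```

```bash
cat >> m1.py <<'E'
sat=(s>85).astype(np.uint8)
for n,uv in dict(grey=(401,112),teal=(285,165),brown=(377,242),yellow=(269,283)).items(): print(n,circ(C,sat,.008,uv,60),circ(C,sat,.008,uv,60,.05))
print('spool',circ(C,((h<24)&(s>85)).astype(np.uint8),.028,(287,165),34))
br=((h>11)&(h<24)&(s>60)&(v>70)).astype(np.uint8)
print('bell',circ(C,br,.018,(379,248),28),'pin',cast(C,(381,253),.055))
print('dish',cast(C,(264,287),.05))
print('cup',cast(C,(523,205),.05))
crop=p[60:330,220:440][...,::-1];cv2.imwrite('pics/c1.png',cv2.resize(crop,None,fx=2.7,fy=2.2))
E
python3 m1.py
```

```text
grey [ 22  33 139]
teal [ 82 119 131]
kraft [ 16 134 184]
brown [  6 141  38]
brownR [ 16 134 122]
bell [ 17 127 135]
yellow [ 24 197 173]
dish [ 18  61 109]
wood [ 17 137 156]
grey (array([ 0.5991, -0.3112,  0.0473]), np.float64(0.0011), 214) (array([ 0.6738, -0.2656,  0.05  ]), np.float64(0.0102), 214)
teal (array([ 0.5889, -0.1645,  0.0453]), np.float64(0.0004), 251) (array([ 0.5865, -0.169 ,  0.05  ]), np.float64(0.0037), 251)
brown (array([ 0.4597, -0.2371,  0.0489]), np.float64(0.0003), 213) (array([ 0.4595, -0.237 ,  0.05  ]), np.float64(0.0011), 213)
yellow (array([ 0.4587, -0.0887,  0.0485]), np.float64(0.0006), 245) (array([ 0.4403, -0.0798,  0.05  ]), np.float64(0.0092), 245)
spool (array([ 0.5892, -0.169 ,  0.03  ]), np.float64(0.0003), 149)
bell (array([ 0.458 , -0.2377,  0.0315]), np.float64(0.0004), 139) pin [ 0.46320467 -0.23807803  0.055     ]
dish [ 0.46838378 -0.09276772  0.05      ]
cup [ 0.46075123 -0.40449416  0.05      ]
```

View pics/c1.png

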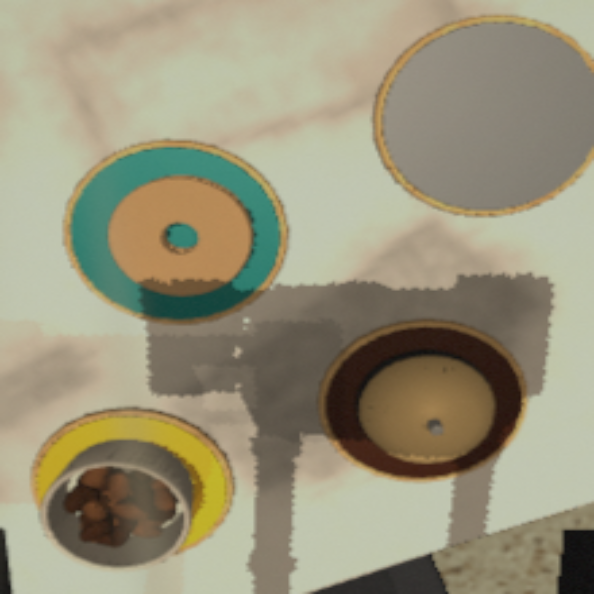

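```bash
cat > m2.py <<'E'
from h import *
w=np.load('w1.npz');C=cam('wrist',dict(tool_rot=w['R'],tcp_pos=w['t']))
for n,l,r,t,b,z in [('teal',243.7,326.7,123,207,.008),('grey',358.5,444,66.5,158.6,.008),('brown',337.8,415.2,205.5,278.2,.008),('dish',234.8,291.1,269,318.2,.05),('spool',260,314,140,195,.028)]:
    cx,cy=(l+r)/2,(t+b)/2;q=[cast(C,x,z) for x in[(l,cy),(r,cy),(cx,t),(cx,b)]]
    print(n,cast(C,(cx,cy),z)[:2].round(4),np.mean(q,0)[:2].round(4),'dia',np.linalg.norm(q[0]-q[1]).round(4),np.linalg.norm(q[2]-q[3]).round(4))
E
python3 m2.py
```

```text
teal [ 0.5904 -0.1657] [ 0.5896 -0.1654] dia 0.0988 0.0989
grey [ 0.5992 -0.3122] [ 0.5983 -0.3119] dia 0.0975 0.0997
brown [ 0.4607 -0.2381] [ 0.4599 -0.2379] dia 0.0984 0.0978
dish [ 0.4607 -0.0881] [ 0.4604 -0.0879] dia 0.0682 0.0662
spool [ 0.5888 -0.1694] [ 0.5885 -0.1693] dia 0.0616 0.0622
```

```bash
python3 -c "
from h import *
print(go((.461,-.238,.1)),go((.461,-.238,.011)))"
```

```text
[-0.236  0.21   0.742] [-0.236  0.21   1.038]
```

```bash
python3 -m creep '[[[-0.08,0.07,0.2],[0,0,0],88],[[-0.16,0.14,0.4],[0,0,0],88],[[-0.236,0.21,0.6],[0,0,0],88],[[-0.236,0.21,0.74],[0,0,0],88],[[-0.236,0.21,0.74],[0,0,0],88]]'; python3 -c "
from h import *
print(go((.461,-.238,.011)))
s=read_state();p,d=capture('wrist');cv2.imwrite('pics/w2.png',p[...,::-1])"
```

```text
time_s: 2.15
tcp_pos: [0.456, -0.237, 0.0961]
tool_rot: [[0.936, -0.351, -0.01], [-0.351, -0.936, 0.005], [-0.011, -0.001, -1.0]]
ft_force: [-0.3, 0.2, -0.0]
opening: 1.0
grip_force: 0.0
[ 0.02  -0.002  0.284]
```

View pics/w2.png

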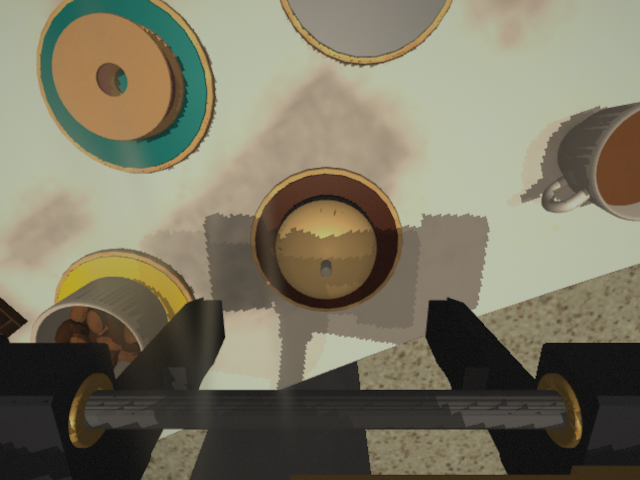

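The bell's pin (326,268) is centred between the fingers, so I go down and grip the foot.

```bash
python3 -m creep '[[[0.005,0,0.1],[0,0,0],88],[[0.005,0,0.2],[0,0,0],88],[[0.005,0,0.27],[0,0,0],88],[[0.005,0,0.285],[0,0,0],88],[[0.005,0,0.285],[0,0,0],88],[[0.005,0,0.285],[0,0,0],88]]'; python3 -c "
from h import *
print(go((.461,-.238,.011)),read_state()['tcp_pos'])"
```

```text
time_s: 2.95
tcp_pos: [0.4645, -0.2389, 0.0172]
tool_rot: [[0.937, -0.348, 0.003], [-0.348, -0.937, -0.002], [0.003, 0.001, -1.0]]
ft_force: [-0.5, 0.2, 0.5]
opening: 0.998
grip_force: 0.0
[-0.012  0.001  0.02 ] [ 0.46452228 -0.2388788   0.01715309]
```

```bash
python3 -m creep '[[[-0.008,0,0.012],[0,0,0],88],[[-0.008,0,0.018],[0,0,0],88],[[-0.008,0,0.018],[0,0,0],88],[[-0.008,0,0.018],[0,0,0],50],[[-0.008,0,0.018],[0,0,0],50],[[-0.008,0,0.018],[0,0,0],50],[[-0.008,0,0.018],[0,0,0],50],[[-0.008,0,0.018],[0,0,0],50]]' 25
```

```text
time_s: 3.95
tcp_pos: [0.4607, -0.2371, 0.0098]
tool_rot: [[0.937, -0.348, 0.0], [-0.348, -0.937, -0.0], [0.0, 0.0, -1.0]]
ft_force: [0.1, -0.3, -0.4]
opening: 0.716
grip_force: 25.0
```

```bash
python3 -m creep '[[[0,0,-0.1],[0,0,0],50],[[0,0,-0.2],[0,0,0],50],[[0.1,0.01,-0.25],[0,0,0],50],[[0.25,0.03,-0.25],[0,0,0],50],[[0.4,0.055,-0.25],[0,0,0],50],[[0.5,0.07,-0.25],[0,0,0],50],[[0.517,0.074,-0.2],[0,0,0],50],[[0.517,0.074,-0.1],[0,0,0],50],[[0.517,0.074,-0.1],[0,0,0],50],[[0.517,0.074,-0.1],[0,0,0],50]]'; python3 -c "
from h import *
print(go((.5985,-.312,.0115)))"
```

```text
time_s: 5.2
tcp_pos: [0.5973, -0.3112, 0.0394]
tool_rot: [[0.937, -0.348, -0.001], [-0.348, -0.937, 0.001], [-0.002, -0.0, -1.0]]
ft_force: [0.7, 0.4, -1.5]
opening: 0.718
grip_force: 25.0
[0.005 0.001 0.093]
```

```bash
python3 -m creep '[[[0.004,0,0.06],[0,0,0],50],[[0.004,0,0.09],[0,0,0],50],[[0.004,0,0.097],[0,0,0],50],[[0.004,0,0.097],[0,0,0],50],[[0.004,0,0.097],[0,0,0],88],[[0.004,0,0.097],[0,0,0],88],[[0.004,0,0.097],[0,0,0],88],[[0.004,0,0],[0,0,0],88],[[0.004,0,-0.15],[0,0,0],88],[[0.004,0,-0.15],[0,0,0],88]]'; python3 -c "
from h import *
print(go((.4604,-.088,.10)),go((.4604,-.088,.022)))"
```

```text
time_s: 6.45
tcp_pos: [0.6028, -0.3142, 0.0901]
tool_rot: [[0.937, -0.348, 0.008], [-0.348, -0.937, -0.005], [0.009, 0.001, -1.0]]
ft_force: [0.4, -0.7, -0.2]
opening: 0.995
grip_force: 0.0
[-0.707 -0.541 -0.04 ] [-0.71  -0.542  0.22 ]
```

```bash
python3 -m creep '[[[-0.13,-0.1,-0.05],[0,0,0],88],[[-0.26,-0.2,-0.05],[0,0,0],88],[[-0.4,-0.3,-0.05],[0,0,0],88],[[-0.53,-0.4,-0.05],[0,0,0],88],[[-0.66,-0.5,-0.05],[0,0,0],88],[[-0.69,-0.542,-0.05],[0,0,0],88],[[-0.69,-0.542,-0.05],[0,0,0],88],[[-0.69,-0.542,-0.05],[0,0,0],88]]'; python3 -c "
from h import *
print(go((.4604,-.088,.10)),go((.4604,-.088,.022)))
s=read_state();p,d=capture('wrist');cv2.imwrite('pics/w3.png',p[...,::-1])
C=cam('wrist',s);print(proj(C,(.4604,-.088,.05)),proj(C,(.4587,-.0887,.008)),proj(C,(.46,-.238,.008)))"
```

```text
time_s: 7.45
tcp_pos: [0.4632, -0.0887, 0.1001]
tool_rot: [[0.937, -0.348, 0.001], [-0.348, -0.937, -0.001], [0.001, 0.0, -1.0]]
ft_force: [0.4, 0.8, 0.9]
opening: 1.0
grip_force: 0.0
[-0.01   0.001  0.   ] [-0.01   0.001  0.26 ]
[327.23538848 278.04921761] [328.77872211 254.12449489] [553.72209804 173.54533228]
```

View pics/w3.png

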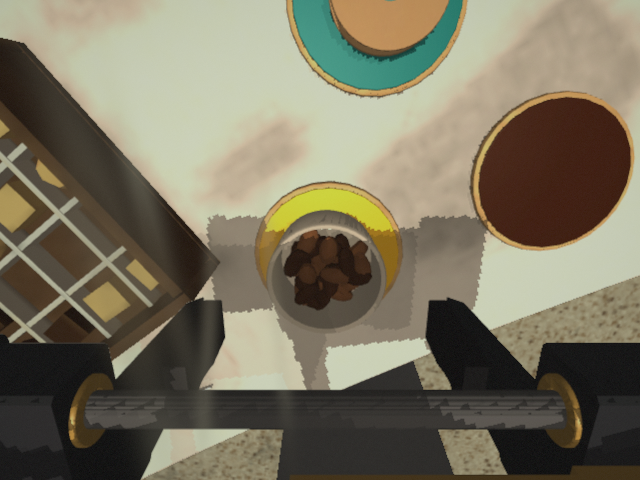

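Dish rim at (327,281), which matches the prediction. The box corner at (217,263) is near the left finger, so I check the clearance.

```bash
python3 -c "
from h import *
s=read_state();C=cam('wrist',s)
for z in(.04,.06):print(s['tool_rot'].T@(cast(C,(218,263),z)-s['tcp_pos']))
print(cast(C,(218,263),.06))"
```

```text
[ 0.00222613 -0.06309724  0.05999795]
[ 0.01023896 -0.05706218  0.0400069 ]
[ 0.49264699 -0.0389104   0.06      ]
```

```bash
python3 - <<'E'
from h import *
w=np.load('w1.npz');C=cam('wrist',dict(tool_rot=w['R'],tcp_pos=w['t']));K,R,o=C
d=w['d'];v,u=np.mgrid[:480,:640];P=np.stack([(u-K[0,2])/K[0,0]*d,(v-K[1,2])/K[1,1]*d,d],-1)@R.T+o
for uv in[(85,190),(120,187),(211,290),(110,362)]:
    print(uv,cast(C,uv,.06).round(3),P[uv[1],uv[0]].round(3))
m=(d>0)&(P[...,2]>.08)&(P[...,2]<.3)&(P[...,1]<.05)&(P[...,1]>-.1)&(P[...,0]<.68)&(v<330);Q=P[m]
print(len(Q),Q.min(0) if len(Q) else'')
print(read_state()['joint_pos'].round(1))
E
```

```text
(85, 190) [0.645 0.04  0.06 ] [0.645 0.035 0.067]
(120, 187) [0.635 0.002 0.06 ] [0.635 0.032 0.008]
(211, 290) [ 0.49  -0.036  0.06 ] [ 0.47  -0.007 -0.   ]
(110, 362) [0.444 0.128 0.06 ] [ 0.595 -0.163  0.392]
2549 [0.57388493 0.01400541 0.08004115]
[-13.9   0.7 124.   -0.   55.2  96.5]
```

```bash
python3 -m creep '[[[-0.01,0,0],[0,0,-0.03],84],[[-0.01,0,0],[0,0,-0.06],84],[[-0.01,0,0],[0,0,-0.09],84],[[-0.01,0,0],[0,0,-0.12],84],[[-0.01,0,0],[0,0,-0.15],84],[[-0.01,0,0],[0,0,-0.167],84],[[-0.01,0,0],[0,0,-0.167],84],[[-0.01,0,0],[0,0,-0.167],84]]'; python3 -c "
from h import *
print(go((.4604,-.088,.022)),read_state()['joint_pos'])
s=read_state();p,d=capture('wrist');cv2.imwrite('pics/w4.png',p[...,::-1])
C=cam('wrist',s);print(proj(C,(.4604,-.088,.05)))"
```

```text
time_s: 8.5
tcp_pos: [0.4596, -0.0873, 0.0998]
tool_rot: [[0.771, 0.637, 0.0], [0.637, -0.771, -0.0], [0.0, 0.0, -1.0]]
ft_force: [-0.5, -0.6, 0.2]
opening: 0.953
grip_force: 0.0
[0.001 0.004 0.259] [-1.38063965e+01  2.85663606e-01  1.24445071e+02 -2.22521448e-03
  5.52633655e+01  3.65959099e+01]
[326.98798784 273.9953678 ]
```

View pics/w4.png

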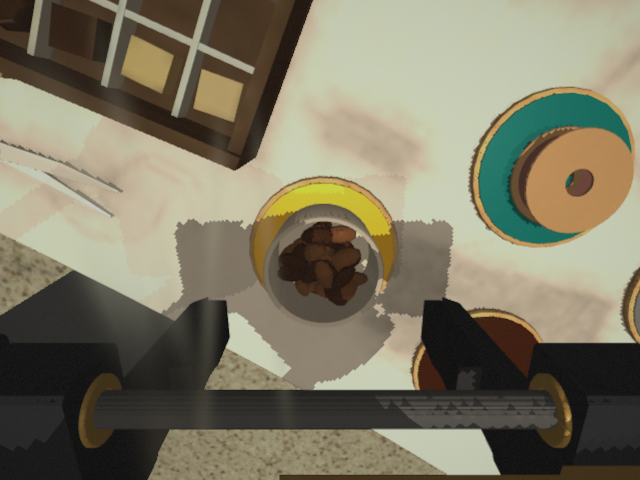

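The box is clear now, and the dish rim (325,270) is between the fingers.

```bash
python3 -m creep '[[[0.003,0.002,0.1],[0,0,0],84],[[0.003,0.002,0.2],[0,0,0],84],[[0.003,0.002,0.25],[0,0,0],84],[[0.003,0.002,0.259],[0,0,0],84],[[0.003,0.002,0.259],[0,0,0],84],[[0.003,0.002,0.259],[0,0,0],50],[[0.003,0.002,0.259],[0,0,0],50],[[0.003,0.002,0.259],[0,0,0],50],[[0.003,0.002,0.259],[0,0,0],50],[[0.003,0.002,0.259],[0,0,0],50]]' 15;python3 -c "
from h import *
print(go((.46,-.238,.022)))"
```

```text
time_s: 9.8
tcp_pos: [0.4609, -0.0867, 0.0229]
tool_rot: [[0.769, 0.639, 0.001], [0.639, -0.769, -0.0], [0.001, 0.001, -1.0]]
ft_force: [-1.2, 0.0, 5.6]
opening: 0.742
grip_force: 14.8
[-0.325  0.386  0.003]
```

```bash
python3 -m creep '[[[0,0,-0.03],[0,0,0],50],[[0,0,-0.08],[0,0,0],50],[[0,0,-0.13],[0,0,0],50],[[0,0,-0.16],[0,0,0],50],[[-0.03,0.036,-0.16],[0,0,0],50],[[-0.08,0.095,-0.16],[0,0,0],50],[[-0.13,0.155,-0.16],[0,0,0],50],[[-0.18,0.214,-0.16],[0,0,0],50],[[-0.23,0.273,-0.16],[0,0,0],50],[[-0.27,0.32,-0.16],[0,0,0],50]]'; python3 -c "
from h import *
print(go((.46,-.238,.022)))"
```

```text
time_s: 11.05
tcp_pos: [0.4588, -0.2137, 0.0696]
tool_rot: [[0.769, 0.639, -0.001], [0.639, -0.769, 0.0], [-0.0, -0.001, -1.0]]
ft_force: [0.4, -0.2, -1.7]
opening: 0.743
grip_force: 15.0
[-0.049  0.065  0.159]
```

```bash
python3 -m creep '[[[-0.03,0.04,0],[0,0,0],50],[[-0.045,0.055,0],[0,0,0],50],[[-0.055,0.066,0.03],[0,0,0],50],[[-0.055,0.066,0.08],[0,0,0],50],[[-0.055,0.066,0.11],[0,0,0],50],[[-0.055,0.066,0.13],[0,0,0],50],[[-0.055,0.066,0.13],[0,0,0],50]]'; python3 -c "
from h import *
print(go((.46,-.238,.0225)))"
```

```text
time_s: 11.92
tcp_pos: [0.4588, -0.2374, 0.0303]
tool_rot: [[0.769, 0.64, -0.001], [0.64, -0.769, 0.001], [-0.001, -0.002, -1.0]]
ft_force: [-0.1, -0.7, -0.7]
opening: 0.741
grip_force: 15.0
[0.002 0.004 0.026]
```

Lower, release and rise; then back to the bell on grey.

```bash
python3 -m creep '[[[0.002,0.002,0.015],[0,0,0],50],[[0.002,0.002,0.027],[0,0,0],50],[[0.002,0.002,0.029],[0,0,0],50],[[0.002,0.002,0.029],[0,0,0],50],[[0.002,0.002,0.029],[0,0,0],86],[[0.002,0.002,0.029],[0,0,0],86],[[0.002,0.002,0.029],[0,0,0],86],[[0.002,0.002,-0.05],[0,0,0],86],[[0.002,0.002,-0.2],[0,0,0],86],[[0.002,0.002,-0.25],[0,0,0],86]]'; python3 -c "
from h import *
s=read_state();p,d=capture('wrist');cv2.imwrite('pics/w5.png',p[...,::-1]);np.savez('w5.npz',p=p,d=d,R=s['tool_rot'],t=s['tcp_pos'])
C=cam('wrist',s);print(proj(C,(.46,-.238,.008)),proj(C,(.46,-.238,.05)))
print(go((.5985,-.312,.1)))"
```

```text
time_s: 13.18
tcp_pos: [0.4619, -0.2391, 0.1087]
tool_rot: [[0.769, 0.639, 0.004], [0.639, -0.769, -0.002], [0.002, 0.005, -1.0]]
ft_force: [0.6, 0.0, 0.5]
opening: 0.976
grip_force: 0.0
[321.46699559 245.83029639] [321.15641908 269.55141112]
[0.194 0.477 0.035]
```

View pics/w5.png

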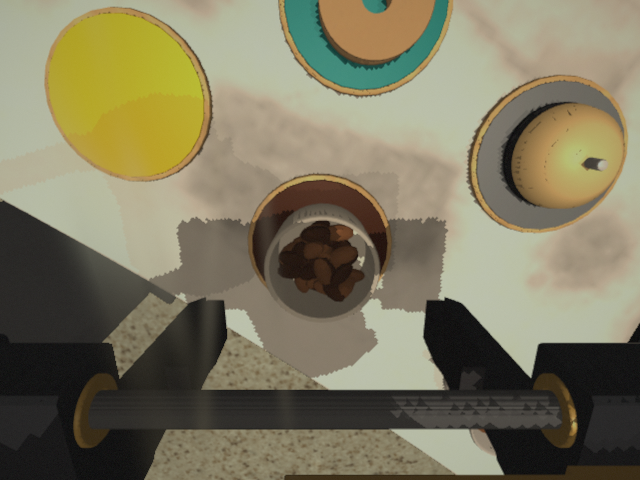

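The dish stands centred on brown: rim (322,264), coaster spanning 250 to 391. Yellow is empty at (128,94), and the bell's pin on grey is at (595,163).

```bash
python3 - <<'E'
from h import *
w=np.load('w5.npz');C=cam('wrist',dict(tool_rot=w['R'],tcp_pos=w['t']))
H=cv2.cvtColor(w['p'],cv2.COLOR_RGB2HSV);h,s,v=[H[...,i].astype(int) for i in range(3)]
print(circ(C,(s>110).astype(np.uint8),.008,(128,94),94), 'pin',cast(C,(595,163),.055))
print(circ(C,((s>85)).astype(np.uint8),.008,(548,153),82))
E
python3 -m creep '[[[0.04,0.1,0],[0,0,0.03],88],[[0.08,0.19,0],[0,0,0.06],88],[[0.12,0.29,0],[0,0,0.09],88],[[0.16,0.38,0],[0,0,0.12],88],[[0.185,0.46,0],[0,0,0.15],88],[[0.185,0.475,0],[0,0,0.15],88],[[0.185,0.475,0],[0,0,0.15],88],[[0.185,0.475,0],[0,0,0.15],88]]'; python3 -c "
from h import *
s=read_state();p,d=capture('wrist');cv2.imwrite('pics/w6.png',p[...,::-1]);np.savez('w6.npz',p=p,d=d,R=s['tool_rot'],t=s['tcp_pos'])
C=cam('wrist',s);print(proj(C,(.5985,-.312,.008)),proj(C,(.5985,-.312,.055)))
print(go((.5985,-.312,.011)))"
```

```text
(array([ 0.458 , -0.0887,  0.0489]), np.float64(0.0002), 479) pin [ 0.59808716 -0.30807291  0.055     ]
(array([ 0.5978, -0.313 ,  0.0471]), np.float64(0.0014), 1040)
time_s: 14.22
tcp_pos: [0.5927, -0.3114, 0.1054]
tool_rot: [[0.97, -0.245, -0.002], [-0.245, -0.97, 0.001], [-0.002, -0.0, -1.0]]
ft_force: [0.4, -0.3, -0.4]
opening: 1.002
grip_force: 0.0
[325.05640081 237.14392674] [324.98317464 263.46004559]
[ 0.019 -0.003  0.316]
```

View pics/w6.png

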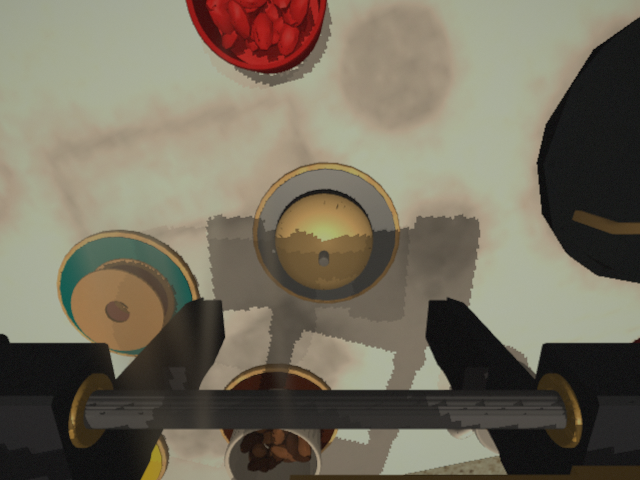

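Bell pin (323,258), close to the prediction. I go down and grip.

```bash
python3 -m creep '[[[0.02,0,0.1],[0,0,0],88],[[0.02,0,0.2],[0,0,0],88],[[0.022,0,0.29],[0,0,0],88],[[0.022,0,0.316],[0,0,0],88],[[0.022,0,0.316],[0,0,0],88],[[0.022,0,0.316],[0,0,0],50],[[0.022,0,0.316],[0,0,0],50],[[0.022,0,0.316],[0,0,0],50],[[0.022,0,0.316],[0,0,0],50],[[0.022,0,0.316],[0,0,0],50]]' 25; python3 -c "
from h import *
print(go((.458,-.0887,.09)),read_state()['joint_pos'])"
```

```text
time_s: 15.52
tcp_pos: [0.6011, -0.3141, 0.0125]
tool_rot: [[0.969, -0.246, 0.001], [-0.246, -0.969, -0.001], [0.002, 0.0, -1.0]]
ft_force: [-0.3, 1.1, 6.1]
opening: 0.712
grip_force: 25.0
[-0.647 -0.611 -0.26 ] [-2.96942759e+01  2.73405845e+01  1.01192593e+02  7.24795974e-03
  5.13732596e+01  7.45482553e+01]
```

```bash
python3 -m creep '[[[0,0,-0.1],[0,0,0],50],[[0,0,-0.2],[0,0,0],50],[[-0.1,-0.09,-0.27],[0,0,-0.025],50],[[-0.21,-0.2,-0.27],[0,0,-0.05],50],[[-0.32,-0.3,-0.27],[0,0,-0.075],50],[[-0.43,-0.4,-0.27],[0,0,-0.1],50],[[-0.54,-0.51,-0.27],[0,0,-0.125],50],[[-0.62,-0.59,-0.27],[0,0,-0.15],50],[[-0.647,-0.611,-0.27],[0,0,-0.15],50],[[-0.647,-0.611,-0.27],[0,0,-0.15],50]]'; python3 -c "
from h import *
print(go((.458,-.0887,.013)))"
```

```text
time_s: 16.77
tcp_pos: [0.4572, -0.0882, 0.0922]
tool_rot: [[0.769, 0.639, 0.0], [0.639, -0.769, -0.0], [-0.0, 0.0, -1.0]]
ft_force: [0.8, -0.2, -1.7]
opening: 0.714
grip_force: 25.0
[0.001 0.003 0.264]
```

```bash
python3 -m creep '[[[0.001,0.002,0.1],[0,0,0],50],[[0.001,0.002,0.2],[0,0,0],50],[[0.001,0.002,0.235],[0,0,0],50],[[0.001,0.002,0.255],[0,0,0],50],[[0.001,0.002,0.265],[0,0,0],50],[[0.001,0.002,0.265],[0,0,0],50],[[0.001,0.002,0.265],[0,0,0],84],[[0.001,0.002,0.265],[0,0,0],84],[[0.001,0.002,0.265],[0,0,0],84],[[0.001,0.002,0.15],[0,0,0],84]]'; python3 -c "
from h import *
print(read_state()['tcp_pos'],go((.5888,-.169,.1)))"
```

```text
time_s: 18.02
tcp_pos: [0.4552, -0.0879, 0.0454]
tool_rot: [[0.769, 0.639, -0.006], [0.64, -0.769, 0.002], [-0.004, -0.005, -1.0]]
ft_force: [0.4, -0.0, -0.8]
opening: 0.955
grip_force: 0.0
[ 0.45522357 -0.08789014  0.04540345] [ 0.169  0.492 -0.185]
```

```bash
python3 -m creep '[[[0,0,-0.12],[0,0,0],84],[[0.0,0.05,-0.2],[0,0,0],88],[[0.04,0.15,-0.2],[0,0,0.03],88],[[0.08,0.25,-0.2],[0,0,0.06],88],[[0.12,0.35,-0.2],[0,0,0.09],88],[[0.16,0.45,-0.2],[0,0,0.12],88],[[0.162,0.492,-0.2],[0,0,0.15],88],[[0.162,0.492,-0.2],[0,0,0.15],88],[[0.162,0.492,-0.2],[0,0,0.15],88]]'; python3 -c "
from h import *
s=read_state();p,d=capture('wrist');cv2.imwrite('pics/w7.png',p[...,::-1]);np.savez('w7.npz',p=p,d=d,R=s['tool_rot'],t=s['tcp_pos'])
C=cam('wrist',s);print(proj(C,(.5888,-.169,.028)),proj(C,(.5897,-.1654,.008)),proj(C,(.458,-.0887,.055)),proj(C,(.458,-.0887,.008)))
print(go((.5888,-.169,.013)))"
```

```text
time_s: 19.15
tcp_pos: [0.589, -0.1706, 0.107]
tool_rot: [[0.97, -0.243, -0.001], [-0.243, -0.97, 0.0], [-0.001, -0.0, -1.0]]
ft_force: [0.3, -0.0, -0.5]
opening: 1.003
grip_force: 0.0
[324.06321343 255.78250353] [318.69387699 245.32036237] [257.40107678 468.81556666] [267.20812426 417.24346079]
[-0.001 -0.005  0.314]
```

View pics/w7.png

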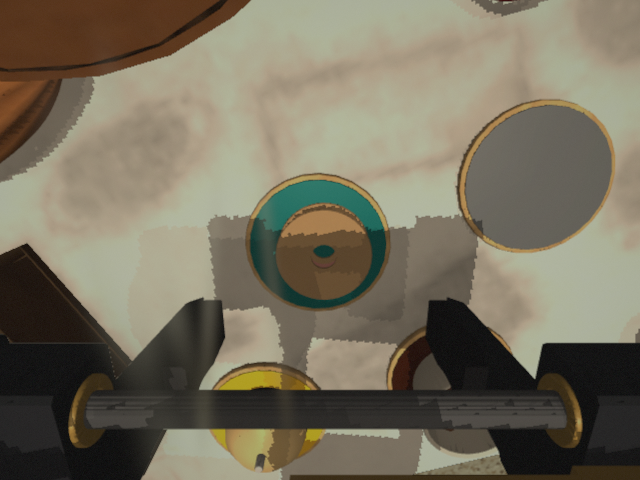

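The spool (324,253) is well aligned on teal, and the bell stands on yellow (pin at 260,463). Now I grip the spool.

```bash
python3 -m creep '[[[0.003,-0.003,0.1],[0,0,0],88],[[0.003,-0.005,0.2],[0,0,0],88],[[0.003,-0.005,0.29],[0,0,0],88],[[0.003,-0.005,0.314],[0,0,0],88],[[0.003,-0.005,0.314],[0,0,0],88],[[0.003,-0.005,0.314],[0,0,0],45],[[0.003,-0.005,0.314],[0,0,0],45],[[0.003,-0.005,0.314],[0,0,0],45],[[0.003,-0.005,0.314],[0,0,0],45],[[0.003,-0.005,0.314],[0,0,0],45]]' 20; python3 -c "
from h import *
print(go((.5985,-.312,.09)))"
```

```text
time_s: 20.45
tcp_pos: [0.5915, -0.17, 0.0139]
tool_rot: [[0.969, -0.246, 0.001], [-0.246, -0.969, -0.0], [0.001, 0.0, -1.0]]
ft_force: [-0.6, -0.3, 4.1]
opening: 0.668
grip_force: 20.0
[ 0.139  0.453 -0.253]
```

```bash
python3 -m creep '[[[0,0,-0.08],[0,0,0],45],[[0,0,-0.16],[0,0,0],45],[[0.03,0.1,-0.18],[0,0,0],45],[[0.07,0.22,-0.18],[0,0,0],45],[[0.11,0.34,-0.18],[0,0,0],45],[[0.135,0.43,-0.18],[0,0,0],45],[[0.139,0.453,-0.15],[0,0,0],45],[[0.139,0.453,-0.06],[0,0,0],45],[[0.139,0.453,-0.06],[0,0,0],45],[[0.139,0.453,-0.06],[0,0,0],45]]'; python3 -c "
from h import *
print(go((.5985,-.312,.014)))"
```

```text
time_s: 21.7
tcp_pos: [0.5978, -0.3108, 0.0309]
tool_rot: [[0.969, -0.245, -0.001], [-0.245, -0.969, 0.001], [-0.001, -0.0, -1.0]]
ft_force: [-0.2, -0.2, 0.2]
opening: 0.674
grip_force: 20.0
[0.003 0.003 0.056]
```

```bash
python3 -m creep '[[[0.003,0.003,0.04],[0,0,0],45],[[0.003,0.003,0.058],[0,0,0],45],[[0.003,0.003,0.058],[0,0,0],45],[[0.003,0.003,0.058],[0,0,0],86],[[0.003,0.003,0.058],[0,0,0],88],[[0.003,0.003,0.058],[0,0,0],88],[[0.003,0.003,0],[0,0,0],88],[[0,0,-0.2],[0,0,0],88],[[0,0,-0.4],[0,0,0],88],[[0,0,-0.6],[0,0,0],88]]'; python3 -m creep '[[[-0.03,0,-0.2],[0,0,0],88],[[-0.06,-0.1,-0.4],[0,0,0],88],[[-0.1,-0.3,-0.4],[0,0,0],88],[[-0.13,-0.5,-0.4],[0,0,0],88],[[-0.17,-0.7,-0.4],[0,0,0],88],[[-0.2,-0.9,-0.4],[0,0,0],88],[[-0.2,-1,-0.4],[0,0,0],88]]'; python3 -c "
from h import *
print(go((.44,.37,.3)),read_state()['joint_pos'])"
```

```text
time_s: 22.95
tcp_pos: [0.5979, -0.3118, 0.2145]
tool_rot: [[0.969, -0.246, 0.001], [-0.246, -0.969, -0.001], [0.002, 0.0, -1.0]]
ft_force: [1.1, -0.4, 0.2]
opening: 0.994
grip_force: 0.0
time_s: 23.82
tcp_pos: [0.6133, -0.0031, 0.333]
tool_rot: [[0.97, -0.244, 0.002], [-0.244, -0.97, 0.001], [0.002, -0.001, -1.0]]
ft_force: [0.3, 0.3, 0.0]
opening: 0.999
grip_force: 0.0
[-0.863 -1.065  0.11 ] [-2.63291241e+00  5.90719053e+00  9.28714654e+01  3.76555061e-02
  8.11017729e+01  1.01458339e+02]
```

```bash
python3 -m creep '[[[-0.12,-0.15,0],[0,0,-0.02],88],[[-0.24,-0.3,0],[0,0,-0.05],88],[[-0.36,-0.45,0],[0,0,-0.075],88],[[-0.48,-0.6,0],[0,0,-0.1],88],[[-0.6,-0.75,0],[0,0,-0.125],88],[[-0.72,-0.9,0],[0,0,-0.15],88],[[-0.8,-1,0],[0,0,-0.15],88],[[-0.8,-1,0],[0,0,-0.15],88],[[-0.8,-1,0],[0,0,-0.15],88],[[-0.8,-1,0],[0,0,-0.15],88]]'; python3 -c "
from h import *
s=read_state();p,d=capture('wrist');cv2.imwrite('pics/w8.png',p[...,::-1]);np.savez('w8.npz',p=p,d=d,R=s['tool_rot'],t=s['tcp_pos'])"
```

```text
time_s: 25.08
tcp_pos: [0.4554, 0.3425, 0.3315]
tool_rot: [[0.77, 0.638, 0.001], [0.638, -0.77, -0.0], [0.0, 0.0, -1.0]]
ft_force: [-0.6, 0.8, -0.4]
opening: 1.004
grip_force: 0.0
```

View pics/w8.png

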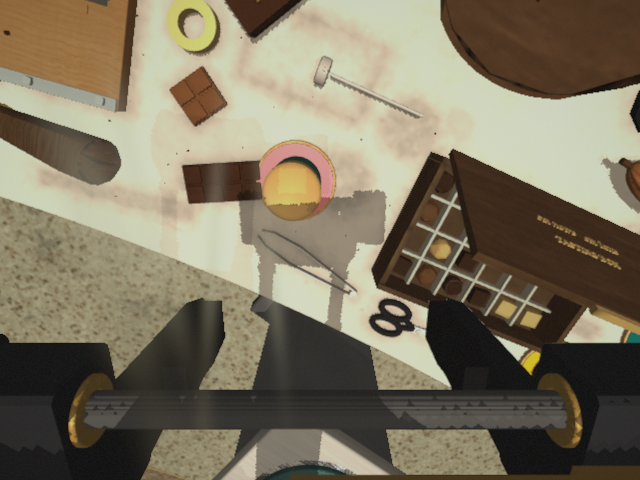

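The tin's lid is at (292,190) on pink (297,180). A chocolate bar touches the coaster on the left (to 262), and the box wall is at (380,270).

```bash
python3 - <<'E'
from h import *
w=np.load('w8.npz');C=cam('wrist',dict(tool_rot=w['R'],tcp_pos=w['t']))
H=cv2.cvtColor(w['p'],cv2.COLOR_RGB2HSV);h,s,v=[H[...,i].astype(int) for i in range(3)]
pink=(((h>165)|(h<6))&(s>50)&(v>120)).astype(np.uint8)
print('pink',circ(C,pink,.008,(300,178),48))
print('lid',circ(C,((h>12)&(h<26)&(s>110)).astype(np.uint8),.083,(292,190),36),cast(C,(292,190.5),.083))
for z in(0,.06): print('box',[cast(C,q,z).round(3) for q in((375,275),(432,155))])
print('bar',cast(C,(255,165),.008),cast(C,(262,200),.008),cast(C,(184,185),.008))
K,R,o=C;d=w['d'];
for u,vv in((220,180),(250,185),(160,190)):
    print((o+R@np.array([(u-K[0,2])/K[0,0],(vv-K[1,2])/K[1,1],1])*d[vv,u]).round(3))
print(go((.434,.378,.16)))
E
```

```text
pink (array([0.4271, 0.3736, 0.0401]), np.float64(0.0059), 241)
lid (array([0.4394, 0.3745, 0.0306]), np.float64(0.0004), 169) [0.44018866 0.37448731 0.083     ]
box [array([0.404, 0.212, 0.   ]), array([0.567, 0.265, 0.   ])]
box [array([0.418, 0.235, 0.06 ]), array([0.561, 0.281, 0.06 ])]
bar [0.42083627 0.4240606  0.008     ] [0.39148472 0.39174144 0.008     ] [0.34529705 0.4771674  0.008     ]
[0.379 0.446 0.009]
[0.398 0.414 0.011]
[0.318 0.498 0.002]
[ 0.02  -0.137  0.571]
```

```bash
python3 -m creep '[[[0.02,-0.08,0.2],[0,0,0],88],[[0.024,-0.116,0.4],[0,0,0],88],[[0.024,-0.116,0.6],[0,0,0],88],[[0.024,-0.116,0.68],[0,0,0],88],[[0.024,-0.116,0.68],[0,0,0],88],[[0.024,-0.116,0.68],[0,0,0],88]]'; python3 -c "
from h import *
s=read_state();p,d=capture('wrist');cv2.imwrite('pics/w9.png',p[...,::-1]);np.savez('w9.npz',p=p,d=d,R=s['tool_rot'],t=s['tcp_pos'])
C=cam('wrist',s);print(proj(C,(.4394,.3745,.083)));print(go((.4394,.3745,.04)))"
```

```text
time_s: 25.88
tcp_pos: [0.4395, 0.3752, 0.1287]
tool_rot: [[0.77, 0.639, 0.002], [0.639, -0.77, 0.001], [0.002, 0.0, -1.0]]
ft_force: [0.0, -0.1, -0.2]
opening: 1.0
grip_force: 0.0
[325.96543091 278.38028729]
[-0.004  0.002  0.298]
```

View pics/w9.png

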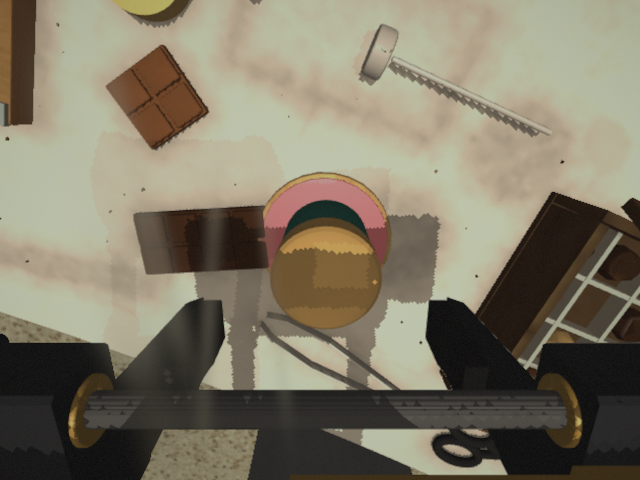

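The lid (326,276) is aligned. Down and grip.

```bash
python3 -m creep '[[[-0.001,0.002,0.1],[0,0,0],88],[[-0.001,0.002,0.2],[0,0,0],88],[[-0.001,0.002,0.28],[0,0,0],88],[[-0.001,0.002,0.298],[0,0,0],88],[[-0.001,0.002,0.298],[0,0,0],45],[[-0.001,0.002,0.298],[0,0,0],45],[[-0.001,0.002,0.298],[0,0,0],45],[[-0.001,0.002,0.298],[0,0,0],45],[[-0.001,0.002,0.298],[0,0,0],45]]' 30; python3 -m creep '[[[0,0,-0.1],[0,0,0],45],[[0,0,-0.25],[0,0,0],45],[[0,0,-0.45],[0,0,0],45],[[0,0,-0.65],[0,0,0],45],[[0,0,-0.85],[0,0,0],45],[[0,0,-0.95],[0,0,0],45],[[0,0,-0.98],[0,0,0],45],[[0,0,-0.98],[0,0,0],45],[[0,0,-0.98],[0,0,0],45]]'; python3 -c "
from h import *
s=read_state();p,d=capture('wrist');cv2.imwrite('pics/w10.png',p[...,::-1]);np.savez('w10.npz',p=p,d=d,R=s['tool_rot'],t=s['tcp_pos'])
print(go((.5897,-.1654,.3)))"
```

```text
time_s: 27.05
tcp_pos: [0.4391, 0.375, 0.039]
tool_rot: [[0.769, 0.639, 0.002], [0.639, -0.769, 0.001], [0.002, 0.0, -1.0]]
ft_force: [-1.8, -1.2, 6.1]
opening: 0.677
grip_force: 30.0
time_s: 28.18
tcp_pos: [0.4373, 0.3737, 0.3288]
tool_rot: [[0.769, 0.639, -0.004], [0.639, -0.769, -0.003], [-0.005, -0.0, -1.0]]
ft_force: [0.1, -0.3, -1.1]
opening: 0.671
grip_force: 30.0
[-0.758  1.706  0.099]
```

View pics/w10.png

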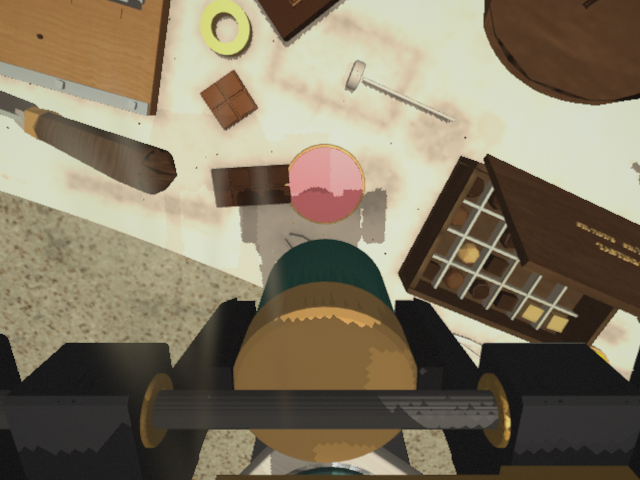

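The pink coaster is empty at (326.5,183.5) and the tin is held. I measure pink and carry the tin over the box.

```bash
python3 - <<'E'
from h import *
w=np.load('w10.npz');C=cam('wrist',dict(tool_rot=w['R'],tcp_pos=w['t']))
H=cv2.cvtColor(w['p'],cv2.COLOR_RGB2HSV);h,s,v=[H[...,i].astype(int) for i in range(3)]
pink=(((h>160)|(h<6))&(s>50)&(v>120)).astype(np.uint8)
print('pink',circ(C,pink,.008,(326,183),44),cast(C,(326.5,183.5),.008))
print('bar',[cast(C,q,.012).round(3) for q in((290,165),(290,204),(212,170),(217,207))])
E
python3 -m creep '[[[-0.04,0.09,0],[0,0,0],45],[[-0.11,0.25,0],[0,0,0],45],[[-0.19,0.43,0],[0,0,0],45],[[-0.27,0.61,0],[0,0,0],45],[[-0.35,0.79,0],[0,0,0],45],[[-0.42,0.95,0],[0,0,0],45],[[-0.44,1,0],[0,0,0],45],[[-0.44,1,0],[0,0,0.02],45],[[-0.44,1,0],[0,0,0.04],45]]'
python3 -c "
from h import *
print(go((.5897,-.1654,.3)))"
```

```text
pink (array([0.4362, 0.3737, 0.0452]), np.float64(0.0003), 211) [0.43973429 0.37340386 0.008     ]
bar [array([0.429, 0.422, 0.012]), array([0.392, 0.392, 0.012]), array([0.365, 0.49 , 0.012]), array([0.331, 0.46 , 0.012])]
time_s: 29.35
tcp_pos: [0.5281, 0.0596, 0.3302]
tool_rot: [[0.906, 0.424, -0.003], [0.424, -0.906, 0.001], [-0.002, -0.002, -1.0]]
ft_force: [0.3, -0.2, -1.8]
opening: 0.676
grip_force: 30.0
[-0.132  0.766  0.1  ]
```

```bash
python3 -m creep '[[[-0.015,0.09,0],[0,0,0.02],45],[[-0.04,0.25,0],[0,0,0.04],45],[[-0.07,0.42,0],[0,0,0.065],45],[[-0.1,0.59,0],[0,0,0.09],45],[[-0.12,0.72,0],[0,0,0.114],45],[[-0.13,0.766,0],[0,0,0.114],45],[[-0.13,0.766,0.1],[0,0,0.114],45],[[-0.13,0.766,0.25],[0,0,0.114],45],[[-0.13,0.766,0.4],[0,0,0.114],45],[[-0.13,0.766,0.4],[0,0,0.114],45]]'
python3 -c "
from h import *
print(go((.5897,-.1654,.0395)))"
```

```text
time_s: 30.6
tcp_pos: [0.5881, -0.1626, 0.2063]
tool_rot: [[0.963, -0.268, -0.01], [-0.268, -0.963, 0.004], [-0.011, -0.001, -1.0]]
ft_force: [0.3, -0.4, -1.3]
opening: 0.67
grip_force: 30.0
[0.014 0.008 0.556]
```

```bash
python3 -m creep '[[[0.004,0.006,0.15],[0,0,0],45],[[0.004,0.006,0.3],[0,0,0],45],[[0.004,0.006,0.42],[0,0,0],45],[[0.004,0.006,0.48],[0,0,0],45],[[0.004,0.006,0.5],[0,0,0],45],[[0.004,0.006,0.5],[0,0,0],45],[[0.004,0.006,0.5],[0,0,0],45]]'
python3 -c "
from h import *
print(go((.5897,-.1654,.0395)))"
```

```text
time_s: 31.48
tcp_pos: [0.5939, -0.1676, 0.0636]
tool_rot: [[0.963, -0.27, 0.003], [-0.27, -0.963, -0.001], [0.003, 0.0, -1.0]]
ft_force: [0.6, 0.7, -1.1]
opening: 0.671
grip_force: 30.0
[-0.016 -0.003  0.08 ]
```

```bash
python3 -m creep '[[[-0.012,-0.002,0.02],[0,0,0],45],[[-0.012,-0.002,0.04],[0,0,0],45],[[-0.012,-0.002,0.06],[0,0,0],45],[[-0.012,-0.002,0.06],[0,0,0],45],[[-0.012,-0.002,0.06],[0,0,0],45]]'
python3 -c "
from h import *
print(go((.5897,-.1654,.0395)))"
```

```text
time_s: 32.1
tcp_pos: [0.5891, -0.1656, 0.0435]
tool_rot: [[0.963, -0.27, -0.0], [-0.27, -0.963, 0.0], [-0.0, -0.0, -1.0]]
ft_force: [0.3, 1.1, -1.4]
opening: 0.674
grip_force: 30.0
[ 0.002 -0.001  0.013]
```

```bash
python3 -m creep '[[[0.001,0,0.008],[0,0,0],45],[[0.001,0,0.014],[0,0,0],45],[[0.001,0,0.014],[0,0,0],45],[[0.001,0,0.014],[0,0,0],80],[[0.001,0,0.014],[0,0,0],88],[[0.001,0,0.014],[0,0,0],88],[[0,0,-0.1],[0,0,0],88],[[0,0,-0.25],[0,0,0],88],[[0,0,-0.3],[0,0,0],88],[[0,0,-0.3],[0,0,0],88]]'
python3 -c "
from h import *
s=read_state();p,d=capture('wrist');cv2.imwrite('pics/w11.png',p[...,::-1]);np.savez('w11.npz',p=p,d=d,R=s['tool_rot'],t=s['tcp_pos'])
C=cam('wrist',s);print(proj(C,(.5897,-.1654,.083)),proj(C,(.5897,-.1654,.008)))
print(go((.5975,-.312,.1)),s['joint_pos'])"
```

```text
time_s: 33.35
tcp_pos: [0.59, -0.1659, 0.1349]
tool_rot: [[0.963, -0.27, 0.003], [-0.27, -0.963, -0.001], [0.003, 0.0, -1.0]]
ft_force: [0.1, 0.4, 0.2]
opening: 0.999
grip_force: 0.0
[325.88730266 272.96623702] [325.70684802 233.43742169]
[0.16  0.462 0.111] [-1.80289673e+01  1.31595714e+01  1.05778879e+02 -9.34856517e-04
  6.08990273e+01  8.76578056e+01]
```

View pics/w11.png

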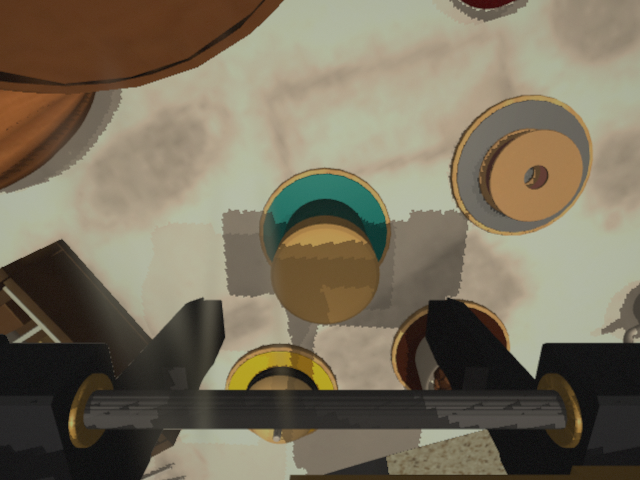

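The tin stands on teal (lid 325,271). The spool on grey is centred at (536.5,175).

```bash
python3 -c "
from h import *
w=np.load('w11.npz');C=cam('wrist',dict(tool_rot=w['R'],tcp_pos=w['t']))
print(cast(C,(536.5,175),.028))"
python3 -m creep '[[[0.03,0.1,0],[0,0,0],88],[[0.07,0.2,0],[0,0,0],88],[[0.1,0.3,0],[0,0,0],88],[[0.14,0.4,0.02],[0,0,0],88],[[0.16,0.455,0.1],[0,0,0],88],[[0.16,0.462,0.11],[0,0,0],88],[[0.16,0.462,0.11],[0,0,0],88],[[0.16,0.462,0.11],[0,0,0],88]]'
python3 -c "
from h import *
print(go((.5975,-.312,.0135)))"
```

```text
[ 0.59679448 -0.31192019  0.028     ]
time_s: 34.4
tcp_pos: [0.5981, -0.3112, 0.101]
tool_rot: [[0.963, -0.27, 0.0], [-0.27, -0.963, 0.0], [0.0, -0.0, -1.0]]
ft_force: [-0.1, -0.2, 0.0]
opening: 1.0
grip_force: 0.0
[-0.001  0.003  0.292]
```

```bash
python3 -m creep '[[[-0.003,0.002,0.1],[0,0,0],88],[[-0.003,0.002,0.2],[0,0,0],88],[[-0.003,0.002,0.27],[0,0,0],88],[[-0.003,0.002,0.292],[0,0,0],88],[[-0.003,0.002,0.292],[0,0,0],88],[[-0.003,0.002,0.292],[0,0,0],45],[[-0.003,0.002,0.292],[0,0,0],45],[[-0.003,0.002,0.292],[0,0,0],45],[[-0.003,0.002,0.292],[0,0,0],45],[[-0.003,0.002,0.292],[0,0,0],45]]' 20
python3 -m creep '[[[0,0,-0.1],[0,0,0],45],[[0,0,-0.25],[0,0,0],45],[[0,0,-0.45],[0,0,0],45],[[0,0,-0.65],[0,0,0],45],[[0,0,-0.85],[0,0,-0.03],45],[[0,-0.1,-1],[0,0,-0.055],45],[[0,-0.25,-1],[0,0,-0.08],45],[[0,-0.45,-1],[0,0,-0.11],45],[[0,-0.65,-1],[0,0,-0.14],45],[[0,-0.8,-1],[0,0,-0.165],45]]'
python3 -c "
from h import *
print(go((.438,.3737,.3)))"
```

```text
time_s: 35.65
tcp_pos: [0.5973, -0.3126, 0.0138]
tool_rot: [[0.963, -0.27, 0.001], [-0.27, -0.963, -0.001], [0.001, 0.0, -1.0]]
ft_force: [-0.7, 0.5, 4.6]
opening: 0.68
grip_force: 20.0
time_s: 36.9
tcp_pos: [0.6618, -0.0788, 0.3125]
tool_rot: [[0.718, 0.696, -0.001], [0.696, -0.718, 0.001], [-0.0, -0.001, -1.0]]
ft_force: [-0.1, 1.1, -0.7]
opening: 0.671
grip_force: 20.0
[ 0.514 -1.602  0.043]
```

```bash
python3 -m creep '[[[0.05,-0.15,0],[0,0,-0.025],45],[[0.1,-0.3,0],[0,0,-0.05],45],[[0.155,-0.48,0],[0,0,-0.075],45],[[0.21,-0.66,0],[0,0,-0.1],45],[[0.27,-0.84,0],[0,0,-0.125],45],[[0.31,-0.97,0],[0,0,-0.145],45],[[0.31,-0.97,0],[0,0,-0.165],45],[[0.31,-0.97,0],[0,0,-0.165],45]]'
python3 -c "
from h import *
s=read_state();print(go((.438,.3737,.3)),s['joint_pos'],np.degrees(np.arctan2(*s['tool_rot'][1::-1,0])))"
```

```text
time_s: 37.9
tcp_pos: [0.5272, 0.1938, 0.3126]
tool_rot: [[-0.227, 0.974, -0.001], [0.974, 0.227, -0.0], [-0.0, -0.001, -1.0]]
ft_force: [0.5, -0.3, -0.2]
opening: 0.674
grip_force: 20.0
[ 0.651 -0.154  0.042] [ 1.76473222e+01  6.95673005e-01  1.00456804e+02 -8.05048595e-03
  7.88914824e+01  4.53927094e+00] 103.10960968840295
```

Turn 42° more (to 145°) and move over pink.

```bash
python3 -m creep '[[[0.1,-0.025,0],[0,0,-0.025],45],[[0.25,-0.06,0],[0,0,-0.05],45],[[0.42,-0.1,0],[0,0,-0.075],45],[[0.57,-0.135,0],[0,0,-0.1],45],[[0.64,-0.154,0.1],[0,0,-0.116],45],[[0.651,-0.154,0.25],[0,0,-0.116],45],[[0.651,-0.154,0.4],[0,0,-0.116],45],[[0.651,-0.154,0.55],[0,0,-0.116],45],[[0.651,-0.154,0.7],[0,0,-0.116],45],[[0.651,-0.154,0.7],[0,0,-0.116],45]]'
python3 -m creep '[[[0,0,0],[0,0,0],45],[[0,0,0],[0,0,0],45],[[0,0,0],[0,0,0],45]]'
python3 -c "
from h import *
s=read_state();p,d=capture('wrist');cv2.imwrite('pics/w12.png',p[...,::-1]);np.savez('w12.npz',p=p,d=d,R=s['tool_rot'],t=s['tcp_pos'])
C=cam('wrist',s);print(proj(C,(.438,.3737,.008)));print(go((.438,.3737,.014)))"
```

```text
time_s: 39.15
tcp_pos: [0.4358, 0.37, 0.0986]
tool_rot: [[-0.816, 0.578, -0.008], [0.578, 0.816, -0.006], [0.003, -0.009, -1.0]]
ft_force: [-0.4, -0.3, -1.0]
opening: 0.676
grip_force: 20.0
time_s: 39.52
tcp_pos: [0.4398, 0.374, 0.1053]
tool_rot: [[-0.818, 0.576, 0.003], [0.576, 0.818, 0.002], [-0.001, 0.004, -1.0]]
ft_force: [-0.2, 0.5, -0.5]
opening: 0.675
grip_force: 20.0
[321.16450656 242.45096048]
[ 0.004 -0.004  0.303]
```

View pics/w12.png

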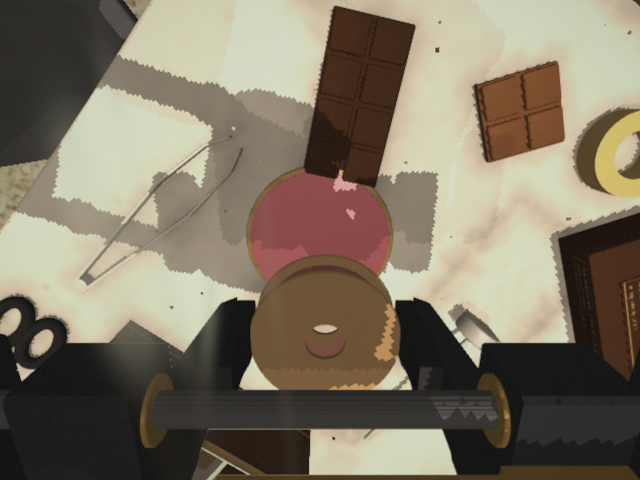

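The pink coaster (320,240) matches the prediction. The bar, tweezers and hammer are clear of the fingers, so I lower the spool.

```bash
python3 -m creep '[[[0.003,-0.003,0.08],[0,0,0],45],[[0.003,-0.003,0.16],[0,0,0],45],[[0.003,-0.003,0.22],[0,0,0],45],[[0.003,-0.003,0.25],[0,0,0],45],[[0.003,-0.003,0.25],[0,0,0],45],[[0.003,-0.003,0.25],[0,0,0],45]]'
python3 -c "
from h import *
print(go((.438,.3737,.014)))"
```

```text
time_s: 40.33
tcp_pos: [0.4379, 0.3734, 0.0289]
tool_rot: [[-0.818, 0.575, 0.001], [0.575, 0.818, 0.001], [-0.0, 0.001, -1.0]]
ft_force: [0.6, -0.1, 0.3]
opening: 0.673
grip_force: 20.0
[0.    0.001 0.05 ]
```

```bash
python3 -m creep '[[[0,0,0.025],[0,0,0],45],[[0,0,0.045],[0,0,0],45],[[0,0,0.05],[0,0,0],45],[[0,0,0.05],[0,0,0],45],[[0,0,0.05],[0,0,0],76],[[0,0,0.05],[0,0,0],76],[[0,0,0.05],[0,0,0],76],[[0,0,-0.05],[0,0,0],76],[[0,0,-0.25],[0,0,0],76],[[0,0,-0.5],[0,0,0],76]]'
python3 -m creep '[[[0,0,-0.2],[0,0,0],76],[[0,0,-0.4],[0,0,0],76],[[0,0,-0.4],[0,0,0],76],[[0,0,-0.4],[0,0,0],76],[[0,0,-0.4],[0,0,0],76]]'
python3 -c "
from h import *
s=read_state();p,d=capture('wrist');q,_=capture('scene');np.savez('w13.npz',p=p,R=s['tool_rot'],t=s['tcp_pos'])
C=cam('wrist',s);u=proj(C,(.438,.3737,.008)).astype(int);print(u)
a=p[max(u[1]-120,0):u[1]+120,u[0]-100:u[0]+100];b=q[190:420,200:470]
a=cv2.resize(a,(400,480));b=cv2.resize(b,(400,480));cv2.imwrite('pics/f.png',np.hstack([a,b])[...,::-1])"
```

```text
time_s: 41.58
tcp_pos: [0.4366, 0.3723, 0.1661]
tool_rot: [[-0.818, 0.575, -0.002], [0.575, 0.818, -0.001], [0.001, -0.002, -1.0]]
ft_force: [-0.1, -0.7, -0.2]
opening: 0.863
grip_force: 0.0
time_s: 42.2
tcp_pos: [0.4362, 0.372, 0.2829]
tool_rot: [[-0.818, 0.575, -0.004], [0.575, 0.818, -0.003], [0.001, -0.004, -1.0]]
ft_force: [0.1, -0.6, -0.7]
opening: 0.859
grip_force: 0.0
[327 193]
```

View pics/f.png

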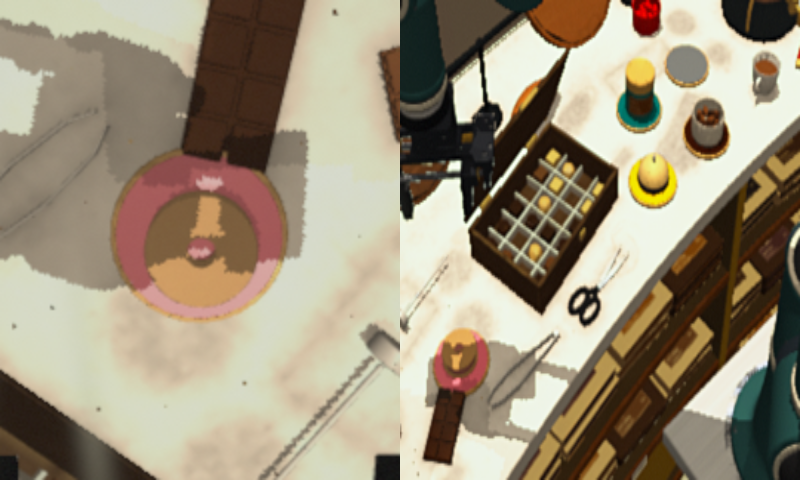

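The left half shows the spool (202,249) on pink (200,235). The right half shows the tin, dish and bell on their coasters, grey empty and the cup in place. I check the spool's offset numerically.

```bash
python3 -c "
from h import *
w=np.load('w13.npz');C=cam('wrist',dict(tool_rot=w['R'],tcp_pos=w['t']))
f=lambda a,b:(227+a/2,73+b/2)
A=[cast(C,f(*q),.008) for q in((111,235),(288,235),(199.5,150),(199.5,320))];B=[cast(C,f(*q),.028) for q in((144,249),(258,249),(201,191),(201,307))]
for X in(A,B):print(np.mean(X,0).round(4),np.linalg.norm(X[0]-X[1]),np.linalg.norm(X[2]-X[3]))
w=np.load('w11.npz');C=cam('wrist',dict(tool_rot=w['R'],tcp_pos=w['t']))
print('tin',cast(C,(325.5,271),.083))
for n,z,uv in(('teal',.008,(.5897,-.1654)),):print(n,proj(C,(*uv,z)))
"
```

```text
[0.4361 0.3745 0.008 ] 0.09838832427467695 0.09548157667740215
[0.4392 0.3733 0.028 ] 0.06072352307873131 0.06276302704257138
tin [ 0.58966008 -0.167043    0.083     ]
teal [323.10495521 232.44885836]
```

```bash
python3 -c "
from rig import *
print(job_done())"
```

```text
the job is handed in; nothing more can be done
None
```

I handed the job in after about 42 s: the cocoa tin is on teal, the dish of beans on brown, the ribbon spool on pink and the bell on yellow. All stand upright and within about 3 mm of centre where I measured (the bell I judged by eye), no beans appear to have spilled, and the cup of chocolate was left where it stood.

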